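Change the jar mill from second to third gear

TASK

The jar roller mill on the desk is stopped in second gear. Change it to third: with the fingertips push its gear lever out of the near left slot of the H-shaped gate, across the neutral lane, and fully home into the far right slot, the one marked with three dots. Do not put it into either of the other two gears, do not force the lever against the gate, and leave the two jars lying on the rollers and the jar and the cup beside the mill where they are.

Things in the scene. Friction and masses are not known exactly. Their poses are not given: they have to be found in the camera images.
- mill: low grey bench mill that rolls paint jars, fixed, 350 mm wide, 170 deep. Origin: on the desk under the gear lever's pivot. x points from its front (towards the robot) to its back, y to its left, z up: far = +x, left = +y. Gearbox on its left: x -70 to 90, y -60 to 60, top at z 91 mm. Right of it (y -60 to -250) two black rollers carry two jars with tops at z 107.
- gate_centre (a point): centre of the H on the top face of the aluminium gate plate (x -50 to 50, y -46 to 46 mm) on the gearbox, 95 mm above the mill's origin; axes as the mill's. Two slots along x at y +15 and y -15, each from x -22 to +22, are joined at x = 0 by the neutral lane along y; all 14 mm wide, corners rounded 5 mm. Dots at the slot ends: far left 1, near left 2, far right 3, near right 4.
- knob (a point): centre of the black 30 mm ball knob on the gear lever, a 10 mm steel stem through the gate, with an 18 mm collar down to 26 mm below this point. It is 130 mm from the pivot, which lies 35 mm above the mill's origin. With a = shift_across, b = shift_along, in the mill's frame (mm): x = 130 sin b, y = -130 sin a cos b, z = 35 + 130 cos a cos b.
- shift_across (a joint): tilt of the lever across the gate, rad: 0 upright, positive to the mill's right; about -0.25 in the left slots and +0.25 in the right ones (0.035 of play either way). The gate lets it change only in the neutral lane. 2 to 3 N at the knob moves the lever; no spring, it stays where it is left.
- shift_along (a joint): tilt of the lever along the slots, rad: 0 in the neutral lane (0.035 of play either way), positive away from the front. About -0.28 fully home in a near slot, about +0.28 fully home against the end of a far slot. Same stiffness as shift_across.
- jar_left: small white paint jar with a screw lid, 54 mm in diameter, 62 mm long, lying on the rollers next to the gearbox, axis along the rollers; loose. Origin: centre of its bottom.
- jar_right: a like jar lying on the rollers further to the right; loose. Origin: centre of its bottom.
- jar_upright: a like jar standing on the desk, 62 mm high, left of the gearbox; loose. Origin: centre of its bottom.
- cup_blue: paper cup with blue paint, 49 mm wide at the rim and 49 mm high, standing on the desk left of the gearbox, nearer the robot than the jar; loose. Origin: centre of its bottom.

How it is judged (in metres and radians):
On the way, in this order (a step that is already met when the one before it is completed fails the run):
1. the lever is pushed out of the near left slot into the neutral lane, still on the left (value of joint shift_along between -0.12 and 0.17 rad and value of joint shift_across below -0.05 rad), for 0.05 s.
2. the lever is pushed along the neutral lane to the right column (value of joint shift_across above 0.15 rad and value of joint shift_along between -0.17 and 0.2 rad), for 0.05 s.
At the end, for the whole second after the job is handed in: The lever rests fully home in the far right slot: shift_along above 0.235 rad (the knob within about 6 mm of its end stop), shift_across above 0.19 rad; the three jars and the blue cup are within 20 mm of where they began (value of joint shift_along above 0.235 rad and value of joint shift_across above 0.19 rad and velocity of joint shift_along between -0.05 and 0.05 rad/s and distance of each of jar_left, jar_right, jar_upright, cup_blue from where it was at the start of the episode below 0.02 m); the robot touches nothing.
It fails at once if the lever goes into the far left slot (first gear) (value of joint shift_along above 0.18 rad and value of joint shift_across below -0.1 rad).
It fails at once if the lever goes into the near right slot (fourth gear) (value of joint shift_along below -0.18 rad and value of joint shift_across above 0.1 rad).
It fails at once if the lever is forced through the gate's tongue instead of round it (value of joint shift_across between -0.1 and 0.1 rad and (value of joint shift_along above 0.18 rad or value of joint shift_along below -0.18 rad)).
It fails at once if the lever is forced: pushed or squeezed with more than 50 N (contact force between any of the fingers, the arm and shift_along above 50 N).
It fails at once if a jar or the cup beside the mill is shoved, lifted or carried (distance of any of jar_left, jar_right, jar_upright, cup_blue from where it was at the start of the episode above 0.03 m).
It also fails if it takes over 42 s, if anything falls off the work surface, if the arm or the gripper's body presses on something with over 40 N, if the wrist force passes 120 N, or if a joint passes its speed limit or range.

ROBOT

A 7-joint arm with a two-finger parallel gripper is mounted at the origin on a cart in front of the work surface, level with it; the furniture and walls round the work are solid. World frame = base frame: x ahead of the robot, y to its left, z up, the work surface at z = 0. Lengths are in mm, angles in rad, forces in N, time in s.
With the tool pointing down it reaches from about 400 to 875 mm from the base axis. Payload 19.3 kg.
Tool frame: the origin (TCP) lies at the very end of the fingers, on their centre line; the grasp point (between the pads) lies 19 mm behind it (grip_point_offset is the z of the grasp point in the tool frame, in mm); z points along the fingers, y is the line along which they close (so a half turn about z gives the same grasp; the last joint's range is limited). The gripper opens to 85 mm and grips with 20 to 120 N. Pads are 22 mm wide; open, the fingers measure 114 mm over their backs; the gripper's body (76 mm by 85 mm) begins 54 mm behind the grasp point. The pads swing forward as they close: fully open they stand 13 mm farther back than shut.
Start: joints at [-1.329, 0.521, -0.036, 1.599, 0.021, 1.021, -0.113], TCP at [191.751, 594.85, 231.291] pointing down, gripper open.
Joint ranges: [-2.91, 2.91], [-0.3, 2.13], [-1.5, 1.42], [0.17, 2.43], [-1.26, 4.41], [0.16, 1.93], [-2.52, 2.52]. Speed limits (rad/s): [1.89, 1.89, 2.39, 2.39, 3.01, 3.01, 3.01].

INTERFACE

Orientations are given as a 3x3 rotation matrix whose columns are the frame's x, y, z axes.
In Python, from workcell import movep, movel, goto_joints, open_gripper, clamp, wait, inverse_kinematics, read_state, camera, PlanningError, finish_job, grip_point_offset gives the robot as it stands. Calls block until the motion is done:
- movep(position, orientation): joint-space move of the TCP to a pose.
- movel(position, frame=None, max_speed=150, guard=None): straight line of the TCP; frame=None keeps the orientation; max_speed is the mean speed in mm/s. With guard (N) it stops when the force on the tool has changed by that much, and returns True; else False.
- goto_joints(angles): joint-space move.
- open_gripper() and clamp(): open the fingers fully, or close them until they stop; the grip force is fixed at half the most.
- wait(seconds).
- inverse_kinematics(position, orientation): joint angles nearest the present ones, or None.
- read_state(): the state.
- camera(name): name is "side" or "top" or "wrist"; returns a dict with "image" (400x640x3 uint8, blue, green, red), "range_z" (400x640 float32, mm along the optical axis (not along the pixel's ray), 0 where there is no reading), "fx", "fy", "cx", "cy" (pixels), "dist_coeffs" ([k1, k2, p1, p2, k3] as OpenCV has them; the pictures are not rectified), "cam_to_world" (4x4, takes a point from camera to world coordinates). Camera axes: x right, y up, looking along -z (the intrinsics and any distortion apply to the point x, -y, -z); pixel columns grow to the right and rows downward; lengths in mm; the calibration is good to about 2 mm. A picture is of the moment at which its call begins.
A pose or a line that the arm cannot do raises PlanningError and nothing moves.
- finish_job(): hands the job in; it is judged then, once.
The state is a dict: "time": time; "qpos": joint angles; "qvel": joint speeds; "joint_efforts": joint torques, N m; "eef_pos": TCP position; "tool_rot": TCP orientation; "ft_force": force on the tool from outside, world axes, zero at the start; "torque": the same for the moment, N m; "finger_gap": finger opening in mm; "gripper_force": force on a finger pad.
Only numpy, scipy, OpenCV 4.12 (cv2) and the standard library are available. Lean on these libraries where they do the work, as an engineer would, in place of code of your own. Each camera call takes 0.05 s, during which the arm holds its last target. There are 200 camera calls.

## Working session

There is one attempt and no reset: what is moved stays moved. The work goes in short steps, each a Python script; the robot and the scene stay as the last script left them, time stands still between calls to the robot, and variables do not carry over. Pictures are saved under pics/ and viewed, at most 10 in all, crops included, and the job is handed in when it is done.

```bash
mkdir -p pics; ls; python3 - <<'E'
from workcell import *
import cv2,numpy as np
for n in ("top","side"):
    c=camera(n); cv2.imwrite(f"pics/{n}0.png",c["image"]); np.save(f"pics/{n}0.npy",c,allow_pickle=True)
    print(n,c["fx"],c["fy"],c["cx"],c["cy"],c["dist_coeffs"],np.round(c["cam_to_world"],3).tolist())
s=read_state();print(s["time"],s["ft_force"],s["finger_gap"],np.round(s["tool_rot"],3).tolist())
E
```

```text
pics
top 393.713165228524 393.713165228524 323.41454962241374 194.71798041968353 [-0.04792688  0.          0.          0.          0.        ] [[-0.016, 0.999, -0.032, 494.646], [-1.0, -0.016, 0.01, -44.718], [0.01, 0.032, 0.999, 975.213], [0.0, 0.0, 0.0, 1.0]]
side 468.0815619654809 468.0815619654809 317.03593087694463 191.75835549913455 [0.03466873 0.         0.         0.         0.        ] [[-0.992, 0.049, -0.119, 415.1], [-0.128, -0.49, 0.862, 761.289], [-0.016, 0.871, 0.492, 595.877], [0.0, 0.0, 0.0, 1.0]]
0.1 [-0.14894638  0.93994902  0.75215033] 85.3709514290236 [[-0.952, 0.307, -0.0], [0.307, 0.952, -0.001], [-0.0, -0.001, -1.0]]
```

View pics/top0.png

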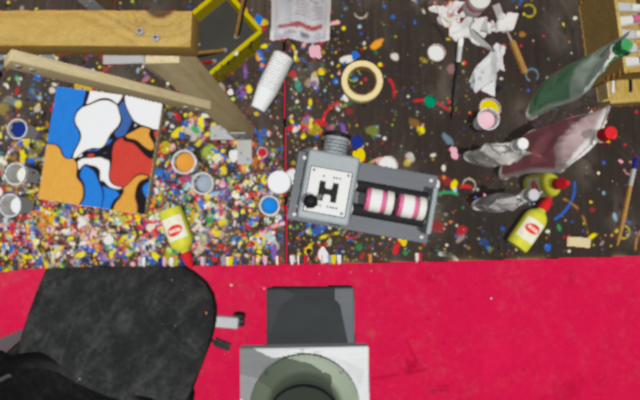

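View pics/side0.png

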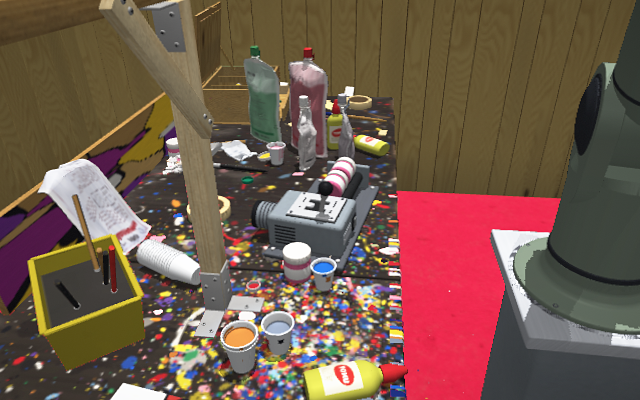

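The top view shows the gate plate near (327,190), the knob near (310,200), the upright jar (279,181), the blue cup (270,205) and the roller jars (380–410,204). The wooden easel post stands left-behind, around (240,140).

```bash
cat > h.py <<'E'
import cv2,numpy as np
def ray(c,uv):
    K=np.array([[c["fx"],0,c["cx"]],[0,c["fy"],c["cy"]],[0,0,1]])
    p=cv2.undistortPoints(np.array(uv,float).reshape(-1,1,2),K,np.array(c["dist_coeffs"])).reshape(-1,2)
    M=np.array(c["cam_to_world"]); d=np.c_[p[:,0],-p[:,1],-np.ones(len(p))]@M[:3,:3].T
    return M[:3,3],d
def onz(c,uv,z):
    o,d=ray(c,uv); return o+d*((z-o[2])/d[:,2])[:,None]
def pix(c,P):
    M=np.array(c["cam_to_world"]); q=(np.array(P,float).reshape(-1,3)-M[:3,3])@M[:3,:3]
    K=np.array([[c["fx"],0,c["cx"]],[0,c["fy"],c["cy"]],[0,0,1]])
    return cv2.projectPoints(q*[1,-1,-1],np.zeros(3),np.zeros(3),K,np.array(c["dist_coeffs"]))[0].reshape(-1,2)
E
python3 - <<'E'
from h import *
c=np.load("pics/top0.npy",allow_pickle=True).item();s=np.load("pics/side0.npy",allow_pickle=True).item()
a=c["image"][130:250,255:445]; b=s["image"][150:300,240:390]
cv2.imwrite("pics/topc.png",cv2.resize(a,None,fx=4,fy=4,interpolation=cv2.INTER_CUBIC))
cv2.imwrite("pics/sidec.png",cv2.resize(b,None,fx=4,fy=4,interpolation=cv2.INTER_CUBIC))
hsv=cv2.cvtColor(c["image"],cv2.COLOR_BGR2HSV)
m=((hsv[...,2]>185)&(hsv[...,1]<40)).astype(np.uint8); m[:, :298]=0;m[:,358:]=0;m[:150]=0;m[235:]=0
n,l,st,ce=cv2.connectedComponentsWithStats(m); k=1+np.argmax(st[1:,4]); print(st[k])
pl=(l==k).astype(np.uint8)
pts=cv2.findContours(pl,0,1)[0]; pts=np.vstack(pts)
r=cv2.minAreaRect(pts); print(r)
w=onz(c,cv2.boxPoints(r),95);print(w.round(1)); print(w.mean(0),np.linalg.norm(np.roll(w,1,0)-w,axis=1))
E
```

```text
[ 304  166   48   51 1367]
((327.4178466796875, 191.36033630371094), (41.170166015625, 45.143035888671875), 10.124671936035156)
[[ 489.3   -7.9   95. ]
 [ 588.5  -27.1   95. ]
 [ 570.9 -117.8   95. ]
 [ 471.6  -98.2   95. ]]
[530.06208333 -62.75049023  95.        ] [ 91.98005198 101.1145338   92.34043691 101.16423154]
```

View pics/topc.png

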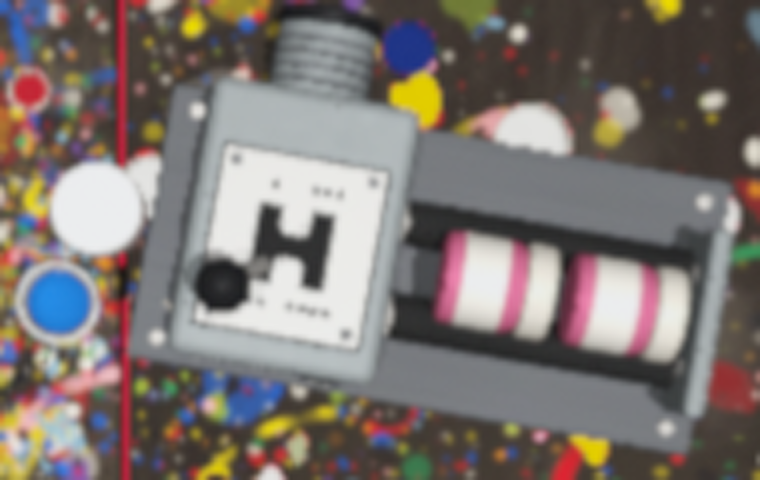

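View pics/sidec.png

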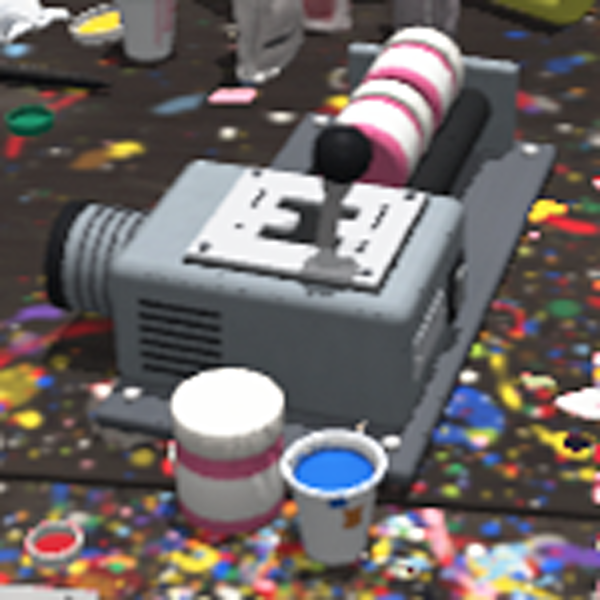

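The crops show the plate clearly: the H has its arms at about (265,245) and (320,250), and the knob sits at the near left at (221,283). The fitted plate measures 92×101 mm, which matches the spec. Next I check the knob position and where the easel post is, since the arm has to pass it.

```bash
cat >> h.py <<'E'
G=np.array([530.06,-62.75,0]); yaw=np.arctan2(-19.4,99.25)
X=np.array([np.cos(yaw),np.sin(yaw),0]);Y=np.array([-X[1],X[0],0]);Z=np.array([0,0,1.])
R=np.c_[-X,Y,-Z]
def W(x,y,z): return G+x*X+y*Y+z*Z
def knob(a,b): return W(130*np.sin(b),-130*np.sin(a)*np.cos(b),35+130*np.cos(a)*np.cos(b))
def cloud(c):
    r=c["range_z"]; v,u=np.mgrid[0:400,0:640]; o,d=ray(c,np.c_[u.ravel(),v.ravel()])
    return (o+d*r.reshape(-1,1))[r.ravel()>0]
E
python3 - <<'E'
from h import *
from workcell import *
c=np.load("pics/top0.npy",allow_pickle=True).item();s=np.load("pics/side0.npy",allow_pickle=True).item()
print(np.degrees(yaw),knob(-.25,-.28),pix(c,knob(-.25,-.28)),pix(s,knob(-.25,-.28)))
for d,(x0,x1,y0,y1) in ((c,(300,325,190,212)),(s,(310,345,170,200))):
    g=d["image"].max(2)[y0:y1,x0:x1]; m=(g<70).astype(np.uint8)
    n,l,st,ce=cv2.connectedComponentsWithStats(m);k=1+np.argmax(st[1:,4]);print(st[k],ce[k]+[x0,y0])
P=np.vstack([cloud(c),cloud(s)])
for z0 in range(100,700,100):
    q=P[(P[:,2]>z0)&(P[:,2]<z0+100)&(P[:,0]>250)&(P[:,0]<900)&(P[:,1]>-150)&(P[:,1]<560)]
    H,_,_=np.histogram2d(q[:,0],q[:,1],bins=[np.arange(250,901,50),np.arange(-150,561,50)])
    print(z0);print(*["%d "%(250+50*i)+str(r.astype(int)) for i,r in enumerate(H) if r.sum()>0],sep="\n")
for p in [W(-70,31,220)]: print(inverse_kinematics(p,R), read_state()["qpos"])
E
```

```text
-11.059928235190451 [500.73065233 -25.52219743 156.05321178] [[310.35016612 204.50219895]] [[328.92673167 188.38660075]]
[  4   5  13  12 124] [309.91935484 200.7016129 ]
[  7  12  16  14 177] [324.76836158 188.44067797]
100
450 [ 2  2 76  0  0  0  0  0  0  0  0  0  0  0]
500 [ 21   0 375   0   0   0   0   0   0   0   0   0   0   0]
650 [   0    0    0    0    0  582 1092    0    0    0    0    0    0    0]
700 [ 0  0  0  0  0  6 68  0  0  0  0  0  0  0]
750 [ 0  0  0  0  0  0  0 31 65  0  0  0  0  0]
800 [  0   0   0   0   0   3  21 378  53 110   0   0   0   0]
850 [ 0  0  0  0  5 10  6  4 37  0  0  0  0  0]
200
650 [   0    0    0    0    0  793 1322    0    0    0    0    0    0    0]
700 [ 0  0  0  0  0  7 83  0  0  0  0  0  0  0]
750 [ 0  0  0  0  0  0  0  0 27  0  0  0  0  0]
300
650 [   0    0    0    0    0  998 1939  124    0    0    0    0    0    0]
700 [ 0  0  0  0  0 20 83  0  0  0  0  0  0  0]
400
650 [   0    0    0    0    0 1579 2098 2011 1426    3    0    0    0    0]
700 [ 0  0  0  0  0 12 65  0  0  0  0  0  0  0]
500
650 [   0    0    0    0  273 1813 2021 1470 2610 1903 1258 1486    0    0]
700 [  0   0   0   0 168 661 742 771 823 276   0   0   0   0]
600

[-0.40090763  0.30538352  0.3897369   2.02741684 -0.15451873  0.83640444
  1.45422843] [-1.32919621  0.52196246 -0.03633342  1.59994896  0.02117952  1.02107293
 -0.11279356]
```

The post is at x≥650, clear of the path. The knob is seen about 8 mm nearer neutral than the nominal "home" position (b≈-0.22), and both views agree. I go to the near side of the knob and push it to neutral.

```bash
cat >> h.py <<'E'
def lever(c,a,b,r=14):
    "dark-blob knob centre near the predicted one"
    u,v=pix(c,knob(a,b))[0].astype(int); g=c["image"].max(2)[v-r:v+r,u-r:u+r]
    n,l,st,ce=cv2.connectedComponentsWithStats((g<70).astype(np.uint8));k=1+np.argmax(st[1:,4])
    return st[k],ce[k]+[u-r,v-r],pix(c,knob(a,b))[0]
E
python3 - <<'E'
from h import *
from workcell import *
from scipy.optimize import least_squares
c=np.load("pics/top0.npy",allow_pickle=True).item();s=np.load("pics/side0.npy",allow_pickle=True).item()
f=lambda p:np.r_[pix(c,knob(*p))[0]-[309.9,200.7],pix(s,knob(*p))[0]-[324.8,188.4]]
r=least_squares(f,[-.25,-.28]);print(r.x,r.fun)
movep(W(-75,31,225),R); clamp(); s0=read_state(); print(s0["time"],s0["ft_force"],s0["finger_gap"])
movel(W(-75,31,146),max_speed=120); s0=read_state(); print(s0["time"],s0["ft_force"],s0["eef_pos"],W(-75,31,146))
c=camera("side"); cv2.imwrite("pics/side1.png",cv2.resize(c["image"][120:270,220:420],None,fx=3,fy=3))
E
```

```text
[-0.26995069 -0.22143455] [-0.3154668   0.05574255  0.0307816  -0.38019792]
3.25 [-0.1340218  -0.61571306  1.06927728] -0.11849996886862128
4.0583 [ 0.31195108 -0.2591576   0.68595726] [462.70266227 -18.01948165 146.47217747] [462.39987387 -17.93808939 146.        ]
```

View pics/side1.png

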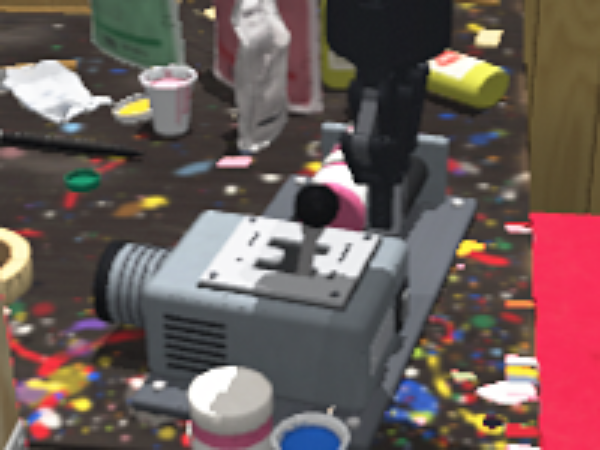

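The side view shows the closed fingertips at (383,220), just on the near side of the knob at (317,205), with clear space between them. Pushing now.

```bash
python3 - <<'E'
from h import *
from workcell import *
g=movel(W(-27,31,146),max_speed=40,guard=15); s0=read_state(); print(g,s0["time"],s0["ft_force"],(s0["eef_pos"]-G)@np.c_[X,Y,Z])
c=camera("side"); print(lever(c,-.25,0))
cv2.imwrite("pics/side2.png",cv2.resize(c["image"][120:270,220:420],None,fx=3,fy=3))
E
```

```text
False 5.4583 [-1.797107    0.33788646  0.71758333] [-27.09913493  31.00342828 146.01783821]
(array([  0,   0,  28,  24, 541], dtype=int32), array([312.33826248, 180.63770795]), array([311.1000278 , 183.90269282]))
```

View pics/side2.png

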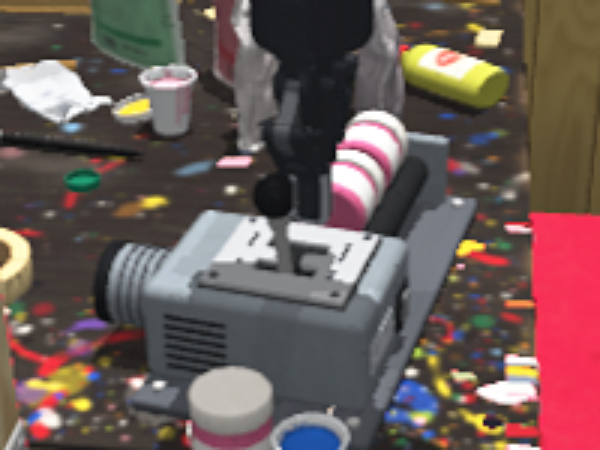

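The knob is at crop (272,195), which is pixel (311,185), matching b≈0. So the lever is in neutral, still on the left. Next: lift over, go to its left side and push right.

```bash
python3 - <<'E'
from h import *
from workcell import *
L=lambda: np.round((read_state()["eef_pos"]-G)@np.c_[X,Y,Z],1)
movel(W(-50,31,146)); movel(W(-50,31,195)); movel(W(0,92,195)); movel(W(0,92,147))
c=camera("side"); print(lever(c,-.25,0)[1:]); cv2.imwrite("pics/side3.png",c["image"])
g=movel(W(0,2,147),max_speed=45,guard=10); s0=read_state(); print(g,s0["time"],s0["ft_force"],L())
c=camera("top"); t=camera("side")
cv2.imwrite("pics/push2.png",np.hstack([cv2.resize(x,None,fx=2.2,fy=2.2) for x in (t["image"][110:270,240:400],c["image"][130:290,255:415])]))
for a in (.15,.2,.25): print(a,pix(t,knob(a,0)))
E
```

```text
(array([307.35621521, 180.35250464]), array([311.1000278 , 183.90269282]))
False 9.625 [ 0.03014407  1.43149006 -0.35967378] [ -0.    2.2 147. ]
0.15 [[319.34152132 171.20103055]]
0.2 [[320.32359933 170.33484692]]
0.25 [[321.28597393 169.63078366]]
```

View pics/push2.png

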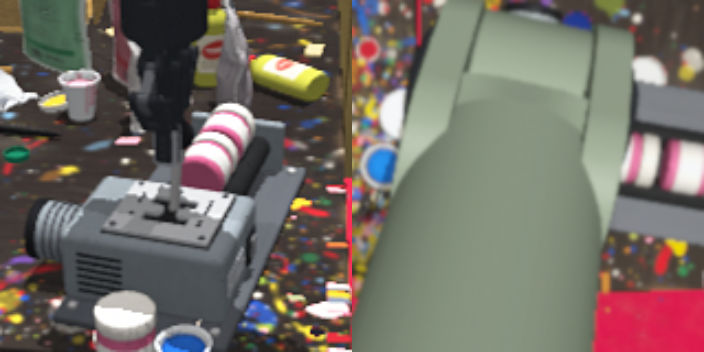

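The fingertips hide the knob, but the stem is visible at (175,185), right of the H's centre. I continue slowly under guard to find the right wall, then back off and measure.

```bash
python3 - <<'E'
from h import *
from workcell import *
L=lambda: np.round((read_state()["eef_pos"]-G)@np.c_[X,Y,Z],1)
g=movel(W(0,-10,147),max_speed=15,guard=6); s0=read_state(); print(g,s0["time"],s0["ft_force"],L())
movel(W(0,12,147)); movel(W(0,12,200)); movel(W(-80,-32,200))
t=camera("side");c=camera("top"); print(lever(t,.25,0),read_state()["time"])
cv2.imwrite("pics/push3.png",np.hstack([cv2.resize(x,None,fx=2.2,fy=2.2) for x in (t["image"][110:270,240:400],c["image"][130:290,255:415])]))
E
```

```text
False 10.675 [ 1.10437718  5.24454711 -3.24622635] [-1.000e-01 -9.500e+00  1.469e+02]
(array([  0,   0,  28,  24, 364], dtype=int32), array([319.62912088, 167.55769231]), array([321.28597393, 169.63078366])) 12.3333
```

View pics/push3.png

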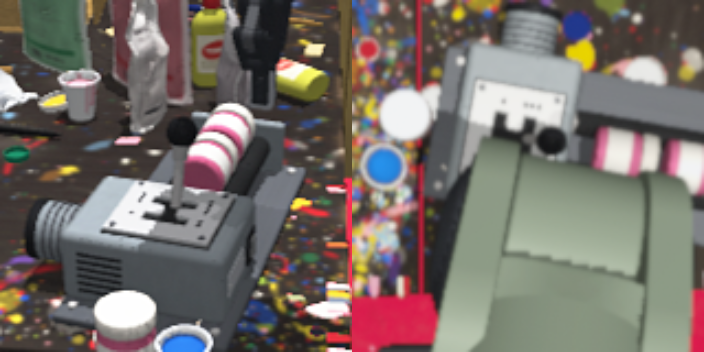

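The knob is in the right column: top view at (345.5,193.6), side view at (322.3,170). I solve for the angles, then push it home from the near side.

```bash
python3 - <<'E'
from h import *
from workcell import *
from scipy.optimize import least_squares
c=camera("top"); s=camera("side")
f=lambda p:np.r_[pix(c,knob(*p))[0]-[345.5,193.6],pix(s,knob(*p))[0]-[322.3,170]]
r=least_squares(f,[.25,0]);print(r.x,r.fun)
assert r.x[0]>.2 and abs(r.x[1])<.12
L=lambda: np.round((read_state()["eef_pos"]-G)@np.c_[X,Y,Z],1)
movel(W(-60,-33,200)); movel(W(-60,-33,147))
g=movel(W(2,-33,147),max_speed=45,guard=12); st=read_state(); print(g,st["time"],st["ft_force"],L())
if not g:
    g=movel(W(14,-33,146),max_speed=15,guard=8); st=read_state(); print(g,st["time"],st["ft_force"],L())
s=camera("side"); cv2.imwrite("pics/push4.png",cv2.resize(s["image"][110:270,240:400],None,fx=3,fy=3))
E
```

```text
[ 0.28554172 -0.00703557] [-0.14952023 -0.00329276  0.07722763 -0.71337237]
False 14.7417 [-1.49296519  1.4017649  -1.55834014] [  1.9 -33.  147.1]
True 15.35 [-3.08949309  0.58252589  3.20217105] [  9.8 -33.  145.6]
```

View pics/push4.png

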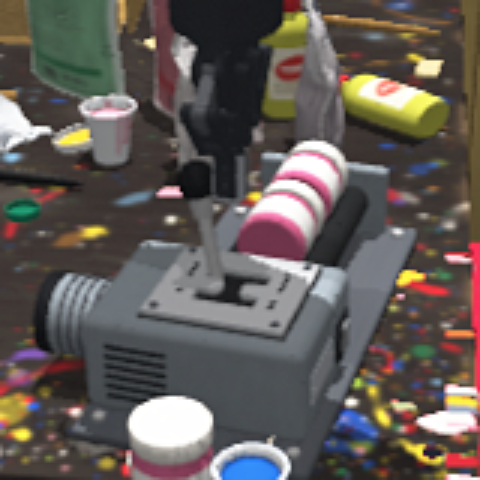

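The guard stopped the push with the knob at x≈36 (b≈0.28), which is the end stop. In the view the lever leans into the far right slot, knob at (196,180). I retract and verify.

```bash
python3 - <<'E'
from h import *
from workcell import *
from scipy.optimize import least_squares
movel(W(-45,-33,146)); movel(W(-90,-33,240))
c=camera("top"); s=camera("side"); c0=np.load("pics/top0.npy",allow_pickle=True).item()
a,b=lever(c,.25,.28),lever(s,.25,.28); print(a,b)
f=lambda p:np.r_[pix(c,knob(*p))[0]-a[1],pix(s,knob(*p))[0]-b[1]]
r=least_squares(f,[.25,.28]);print(r.x,r.fun,read_state()["time"])
cv2.imwrite("pics/end.png",np.hstack([cv2.resize(x,None,fx=2.2,fy=2.2) for x in (s["image"][110:270,240:400],c["image"][130:290,255:435])]))
E
```

```text
(array([ 10,  10,  13,  11, 116], dtype=int32), array([347.24137931, 176.03448276]), array([345.61357712, 175.80747786])) (array([  0,   0,  28,  28, 470], dtype=int32), array([302.3       , 169.53829787]), array([304.74362396, 169.77567519]))
[0.27373035 0.30533328] [-0.19252534 -1.42339307  1.46984895  0.22301686] 16.85
```

View pics/end.png

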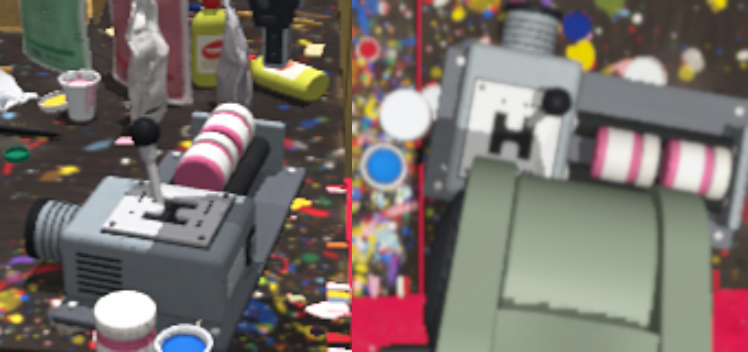

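The lever is fully home in the far right slot: top view knob at (347,176), a≈0.27, b≈0.28. The jars and cup have not moved and the robot is clear, so I hand in.

```bash
python3 -c "
from workcell import *
print(finish_job())"
```

```text
the job is handed in; nothing more can be done
None
```

The mill is in third gear and the job is handed in at about 17 s: the last images put the lever fully home in the far right slot (about 0.28 rad along, 0.27 rad across), the jars and cup looked unmoved, and the arm was clear; no judging result was returned.

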